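# Hold back the belt tensioner of a lapping machine

### The job

The belt cover of the small lapping machine is off for a belt change: slide the yellow transport lock all the way out to its end stop, then push the tensioner arm back by its red handle, past the click of the brass pawl and on to its back stop, or almost. Finish while still holding it there against its spring: the program ends with the robot pressing on the handle, and the pawl must not be what keeps the arm back. Leave the paste jar, the loupe and the parts tray where they stand.

Things in the scene. Friction and masses are not known exactly. Their poses are not given: they have to be found in the camera images.
- unit: the drive, fixed to the bench: a white cast housing 240 (x) x 300 (y) x 45 mm high, turned about the vertical; origin at the centre of its underside. Its own axes are called unit x, unit y below. On top: a large pulley (70 mm across) at unit (-70, -100) mm and a small one (42 mm) at (78, 108), both up to 84 mm high, and the lock, tensioner arm and pawl.
- lock_grip (a point): point on the vertical axis of the yellow transport lock knob, 11 mm below its top, 81 mm above the bench. The knob is 22 (unit x) x 20 (unit y) x 38 mm high, its top 92 mm above the bench. It slides along unit -y; a steel bolt on its +y side (8 mm thick, 61 mm above the bench) blocks the tensioner until drawn out.
- lock_slide (a joint): travel of the lock, m: 0 locked, 0.035 at its end stop, growing as the knob moves towards unit -y. It may start up to 6 mm out. About 2 N of friction; it stays where it is left.
- pivot (a point): point on the vertical pivot axis of the tensioner arm, at unit (50, 30) mm, 115 mm above the bench (in the air above the hub).
- handle (a point): upright red handle post of the tensioner arm, 14 mm round, 90 mm from the pivot axis. The point is on its axis 102 mm above the bench; top at 135 mm, foot at 65 mm (tensioner_c5 in the rules). It swings level, clockwise seen from above, from about unit (-36, 3) mm at rest to (-36, 57) mm at the back stop. Near it, the arm's blue idler (32 mm across, 50 mm from the pivot) is 82 mm high, bar and pawl 70 mm.
- tensioner (a joint): angle of the grey arm, rad: 0 at rest, growing as the handle goes to unit +y, 0.62 at the hard back stop. Pivot to handle points to unit (-cos p, sin p), p = angle - 0.31. The spring pushes back with 4 N at the handle at first, 12 N at the stop; a few N more where the pawl gives way (0.25 to 0.43). Past the click the pawl stops it going back below about 0.44. Locked, it moves less than 0.1.
- pawl (a joint): travel of the brass pawl slider in front of the arm's tip, m: 0 when in, up to 0.014 when pushed out (unit -x) by the arm's roller; its own spring snaps it back in after the click. Nothing to do by hand.
- paste_jar: bystander: jar 52 mm across, 45 mm high, on the bench; origin at the centre of its underside.
- loupe: bystander: black eye loupe 34 mm across, 36 mm high, on the bench; origin at the centre of its underside.
- parts_tray: bystander: wooden parts tray 90 x 70 x 18 mm on the bench; origin at the centre of its underside.

How it is judged:
On the way, in this order (a step that is already met when the one before it is completed fails the run):
1. the transport lock is drawn out to its end stop, the tensioner still at rest (value of joint lock_slide above 0.031 m and value of joint tensioner below 0.12 rad), for 0.2 s.
2. the tensioner arm is pushed back past the click and the pawl has snapped in behind it (value of joint tensioner above 0.47 rad and value of joint pawl below 0.004 m), for 0.1 s.
At the end, for the whole second after the job is handed in: The lock is out within 4 mm of its end stop (above 0.031 m); the tensioner stands still beyond 0.53 rad, clear of the pawl's catch at 0.44 and within about 8 mm (at the handle) of the back stop; the pawl is in (below 4 mm); the robot presses on the red handle with more than 2 N (value of joint lock_slide above 0.031 m and value of joint tensioner above 0.53 rad and value of joint pawl below 0.004 m and contact force between any of the fingers, the arm and tensioner_c5 above 2 N and velocity of joint tensioner between -0.1 and 0.1 rad/s); the arm keeps its last pose, push and grip.
It fails at once if the paste jar is shifted by more than 25 mm or tipped over (distance of paste_jar from where it was at the start of the episode above 0.025 m or angle between paste_jar's own z axis and vertical above 0.5 rad).
It fails at once if the loupe is shifted by more than 25 mm or tipped over (distance of loupe from where it was at the start of the episode above 0.025 m or angle between loupe's own z axis and vertical above 0.5 rad).
It fails at once if the parts tray is shifted by more than 25 mm or tipped over (distance of parts_tray from where it was at the start of the episode above 0.025 m or angle between parts_tray's own z axis and vertical above 0.5 rad).
It also fails if it takes over 40 s, if anything falls off the work surface, if the arm or the gripper's body presses on something with over 40 N, if the wrist force passes 120 N, or if a joint passes its speed limit or range.

### The arm

A 6-joint arm with a two-finger parallel gripper is mounted at the origin on the work surface. World frame = base frame: x ahead of the robot, y to its left, z up, the work surface at z = 0. Lengths are in m, angles in rad, forces in N, time in s.
With the tool pointing down it reaches from about 0.3 to 0.95 m from the base axis. Payload 3.1 kg.
Tool frame: the origin (TCP) lies at the very end of the fingers, on their centre line; the grasp point (between the pads) lies 19 mm behind it; z points along the fingers, y is the line along which they close (so a half turn about z gives the same grasp; the last joint's range is limited). The gripper opens to 85 mm and grips with 20 to 120 N. Pads are 22 mm wide; open, the fingers measure 114 mm over their backs; the gripper's body (76 mm by 85 mm) begins 54 mm behind the grasp point. The pads swing forward as they close: fully open they stand 13 mm farther back than shut.
Start: joints at [1.127, 0.308, 1.634, -0, 1.2, -0.07], TCP at [0.228, 0.582, 0.231] pointing down, gripper open.
Joint ranges: [-3.06, 3.06], [-0.79, 1.96], [0.05, 2.63], [-1.19, 4.34], [0.05, 2.64], [-2.94, 2.94]. Speed limits (rad/s): [2.79, 2.79, 3.14, 3.14, 3.14, 3.14].

### API

Orientations are given as a unit quaternion [x, y, z, w].
In Python, from station import arm gives the robot as it stands. The module is installed in compiled form; this text tells all that it offers.
- The arm moves only by the tool step_arm, never from a script. Its argument "series" is a list of rows, each an object of numbers: "tx", "ty", "tz": the shift along the tool's x, y, z in cm; "twist": the turn about the tool's z in degrees. A call has 1 to 20 rows; each row shifts and turns the commanded pose from where the row before left it, along the tool's axes as they then stand; what a row does not reach is not made up. A row lasts 1/10 s, in which the tool goes at most 50 mm and 8.59 degrees, less where a joint would pass 70% of its speed; a pose out of reach is approached as far as the arm can. A call with a gripper value outside its range is refused whole. "fingers" is the closure, from -1 (fully open) to 1 (shut), so that 0 is half open, set as the call begins (left out, the last holds). The fingers move at their own pace and stop on an object; the grip force is fixed at half the most. Time passes only in rows, so rows that do not move let the fingers close. It gives the time, the measured TCP pose, the force, the opening and the grip force at its end, in the units of the state.
- arm.observe(): the state, without advancing time (a new reading comes with each control period).
- arm.camera(name): name is "scene" or "top" or "wrist"; returns the picture (400x640x3 uint8, red, green, blue); there is no depth.
- arm.get_calibration(name): a dict with "fx", "fy", "cx", "cy" (pixels), "dist_coeffs" ([k1, k2, p1, p2, k3] as OpenCV has them; the pictures are not rectified), "extrinsics" (4x4, takes a point from camera to world coordinates). Camera axes: x right, y down, z forward; pixel columns grow to the right and rows downward; lengths in m; the calibration is good to about 2 mm. A picture is of the moment at which its call begins: read the wrist's pose just before it. get_calibration takes no time and is no camera call; for the wrist camera it gives the pose at the moment of the call.
- arm.hand_in(): hands the job in; it is judged then, once.
The state is a dict: "time": time; "q": joint angles; "dq": joint speeds; "tau": joint torques, N m; "eef_pos": TCP position; "eef_rot": TCP orientation; "force": force on the tool from outside, world axes, zero at the start; "moment": the same for the moment, N m; "gripper_width": opening from 0.0 (shut) to 1.0 (fully open); "gripper_force": force on a finger pad.
Only numpy, scipy, OpenCV 4.12 (cv2) and the standard library are available. Lean on these libraries where they do the work, as an engineer would, in place of code of your own. Each camera call takes 0.05 s, during which the arm holds its last target. There are 200 camera calls.

## Working session

There is one attempt and no reset: what is moved stays moved. The work goes in short steps, Python scripts to look and compute and a tool call to move; the robot and the scene stay as the last step left them, time stands still between calls to the robot, and variables do not carry over. Pictures are saved under pics/ and viewed, at most 10 in all, crops included, and the job is handed in when it is done.

Besides the shell and the picture viewer there is one more tool, called after "Emit:" as name(argument=value, ...), one argument or row to a line, values as JSON. step_arm: Moves the arm, as the interface text tells. Its arguments: {"type":"object","properties":{"series":{"type":"array"},"fingers":{"type":"number"}},"required":["series"]}

```bash
mkdir -p pics
python3 - <<'E'
from station import arm
import cv2,numpy as np
o=arm.observe();print({k:np.round(v,3).tolist() for k,v in o.items()})
for n in ("top","scene"):
    im=arm.camera(n);cv2.imwrite(f"pics/{n}0.png",im[:,:,::-1])
    c=arm.get_calibration(n);print(n,c)
E
```

```text
{'time': 0.0, 'q': [1.127, 0.309, 1.635, -0.0, 1.2, -0.07], 'dq': [0.001, -0.0, -0.0, -0.001, 0.0, -0.001], 'tau': [0.0, -41.525, -27.667, -0.0, 0.01, -0.0], 'eef_pos': [0.228, 0.581, 0.23], 'eef_rot': [0.186, 0.983, -0.001, -0.0], 'force': [1.257, -0.451, 0.023], 'moment': [-0.041, -0.024, -0.014], 'gripper_force': 0.0, 'gripper_width': 0.999}
top {'fx': 512.8887855019717, 'fy': 512.8887855019717, 'cx': 323.9996480339205, 'cy': 208.15151120847025, 'dist_coeffs': array([-0.12232199,  0.        ,  0.        ,  0.        ,  0.        ]), 'extrinsics': array([[ 0.01669974, -0.99593037,  0.08856535,  0.44930379],
       [-0.99985086, -0.0170238 , -0.00290489,  0.04814833],
       [ 0.00440079, -0.08850363, -0.99606613,  1.43825899],
       [ 0.        ,  0.        ,  0.        ,  1.        ]])}
scene {'fx': 517.9390762412883, 'fy': 517.9390762412883, 'cx': 324.12158238291363, 'cy': 187.6367836882233, 'dist_coeffs': array([0.0291651, 0.       , 0.       , 0.       , 0.       ]), 'extrinsics': array([[ 0.79308684,  0.51341195, -0.3277521 ,  0.99159039],
       [ 0.60904184, -0.66044703,  0.43917851, -0.53540974],
       [ 0.00901659, -0.54792144, -0.8364812 ,  1.18766471],
       [ 0.        ,  0.        ,  0.        ,  1.        ]])}
```

View pics/top0.png

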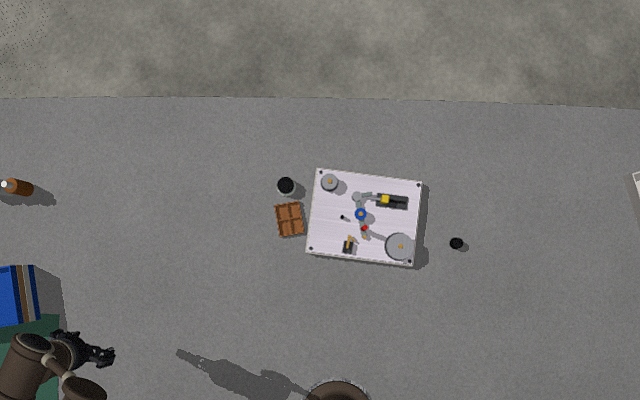

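View pics/scene0.png

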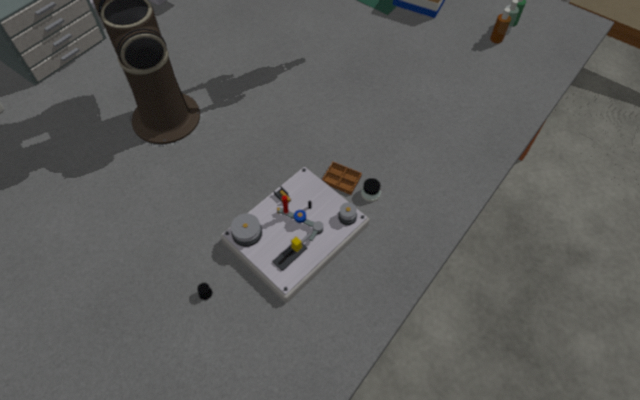

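The top view shows the unit centred near (365,217), with the lock knob at (384,199), the blue idler at (360,214), the red handle at (364,229), the jar at (286,186), the tray at (290,219) and the loupe at (456,243). The scene view agrees: knob (297,243), handle (285,203).

```bash
cat > h.py <<'E'
import cv2,numpy as np
def rays(c,px):
    K=np.array([[c["fx"],0,c["cx"]],[0,c["fy"],c["cy"]],[0,0,1]])
    u=cv2.undistortPoints(np.float64(px).reshape(-1,1,2),K,c["dist_coeffs"]).reshape(-1,2)
    E=c["extrinsics"];return E[:3,3],np.c_[u,np.ones(len(u))]@E[:3,:3].T
def plane(c,px,z):
    o,d=rays(c,px);return o+d*((z-o[2])/d[:,2])[:,None]
def proj(c,P):
    K=np.array([[c["fx"],0,c["cx"]],[0,c["fy"],c["cy"]],[0,0,1]]);T=np.linalg.inv(c["extrinsics"])
    return cv2.projectPoints(np.float64(P).reshape(-1,3),cv2.Rodrigues(T[:3,:3])[0],T[:3,3],K,c["dist_coeffs"])[0].reshape(-1,2)
def tri(c1,p1,c2,p2):
    (o1,d1),(o2,d2)=rays(c1,[p1]),rays(c2,[p2])
    A=np.c_[d1[0],-d2[0]];s=np.linalg.lstsq(A,o2-o1,rcond=None)[0]
    a,b=o1+s[0]*d1[0],o2+s[1]*d2[0];return (a+b)/2,np.linalg.norm(a-b)
def mask(im,col):
    h=cv2.cvtColor(im,cv2.COLOR_RGB2HSV);H,S,V=cv2.split(h)
    return {"red":((H<6)|(H>174))&(S>170)&(V>70),"yellow":(H>22)&(H<33)&(S>170)&(V>90),"blue":(H>100)&(H<125)&(S>170)&(V>50),
     "white":(S<50)&(V>165)}[col].astype(np.uint8)
def blobs(m,box=None,amin=8):
    if box: 
        k=np.zeros_like(m);x0,y0,x1,y1=box;k[y0:y1,x0:x1]=1;m=m*k
    n,l,s,ce=cv2.connectedComponentsWithStats(m)
    return [(s[i,4],ce[i].round(1).tolist(),s[i,:4].tolist()) for i in range(1,n) if s[i,4]>=amin]
E
python3 - <<'E'
from station import arm
from h import *
C={n:arm.get_calibration(n) for n in("top","scene")};I={n:cv2.imread(f"pics/{n}0.png")[:,:,::-1].copy() for n in C}
B={"top":(270,150,470,280),"scene":(200,150,400,310)}
for n in C:
  for c in("red","yellow","blue"):print(n,c,blobs(mask(I[n],c),B[n]))
m=mask(I["top"],"white");x0,y0,x1,y1=B["top"];k=np.zeros_like(m);k[y0:y1,x0:x1]=1;m*=k
cs=max(cv2.findContours(m,0,1)[0],key=cv2.contourArea)
P=plane(C["top"],cs.reshape(-1,2),.045)
r=cv2.minAreaRect(np.float32(P[:,:2]*1000));print(r)
for n,z,p in(("knob",.092,(384,199)),("handle",.135,(364,229)),("big",.084,(400,246)),("small",.084,(330,182)),("jar",.045,(286,186)),("loupe",.036,(456,243)),("tray",.018,(290,219))):print(n,plane(C["top"],[p],z).round(3))
E
```

```text
top red [(np.int32(23), [363.7, 227.5], [361, 225, 6, 6])]
top yellow [(np.int32(63), [384.4, 198.5], [380, 195, 9, 8])]
top blue [(np.int32(72), [360.1, 213.6], [355, 208, 11, 12])]
scene red [(np.int32(61), [284.6, 203.2], [282, 196, 6, 17])]
scene yellow [(np.int32(64), [296.0, 242.1], [292, 238, 9, 9])]
scene blue [(np.int32(70), [299.5, 216.9], [294, 211, 11, 11])]
((553.4736328125, -64.12557983398438), (292.48504638671875, 233.3511505126953), 83.55049896240234)
knob [[ 0.596 -0.114  0.092]]
handle [[ 0.514 -0.058  0.135]]
big [[ 0.473 -0.158  0.084]]
small [[0.64  0.029 0.084]]
jar [[0.632 0.149 0.045]]
loupe [[ 0.484 -0.321  0.036]]
tray [[0.544 0.138 0.018]]
```

Emit:
step_arm(
  series=[
    {"tx": -3.3,"ty": -3.2,"tz": -0.4},
    {"tx": -3.3,"ty": -3.2,"tz": -0.4},
    {"tx": -3.3,"ty": -3.2,"tz": -0.4},
    {"tx": -3.3,"ty": -3.2,"tz": -0.4},
    {"tx": -3.3,"ty": -3.2,"tz": -0.4},
    {"tx": -3.3,"ty": -3.2,"tz": -0.4},
    {"tx": -3.3,"ty": -3.2,"tz": -0.4},
    {"tx": -3.3,"ty": -3.2,"tz": -0.4},
    {"tx": -3.3,"ty": -3.2,"tz": -0.4},
    {"tx": -3.3,"ty": -3.2,"tz": -0.4},
    {"tx": -3.3,"ty": -3.2,"tz": -0.4},
    {"tx": -3.3,"ty": -3.2,"tz": -0.4},
    {"tx": -3.3,"ty": -3.2,"tz": -0.4},
    {"tx": -3.3,"ty": -3.2,"tz": -0.4},
    {"tx": -3.3,"ty": -3.2,"tz": -0.4},
    {"tx": -3.3,"ty": -3.2,"tz": -0.4},
  ],
  fingers=0,
)

```text
schema error: expected keys tx, ty, tz, twist
```

Emit:
step_arm(
  series=[
    {"twist": 8.3},
    {"twist": 8.3},
    {"twist": 8.3},
    {"twist": 8.3},
    {"twist": 8.3},
    {"twist": 8.3},
    {"twist": 8.3},
    {"twist": 8.3},
    {"twist": 8.3},
    {},
    {},
    {},
  ],
)

```text
schema error: expected keys tx, ty, tz, twist
```

Run:
```python
from station import arm
from h import *
import pickle
o=arm.observe();print({k:np.round(o[k],3).tolist() for k in("time","q","eef_pos","eef_rot","force","gripper_width")})
for n in("wrist","top"):
  c=arm.get_calibration(n);im=arm.camera(n);cv2.imwrite(f"pics/{n}1.png",im[:,:,::-1]);pickle.dump(c,open(f"{n}1.pkl","wb"))
  for k in("red","yellow","blue"):print(n,k,blobs(mask(im,k),amin=15))
```

```text
{'time': 0.1, 'q': [1.127, 0.309, 1.635, 0.0, 1.2, -0.07], 'eef_pos': [0.228, 0.581, 0.23], 'eef_rot': [0.186, 0.983, -0.001, -0.0], 'force': [-0.157, 0.178, 0.392], 'gripper_width': 0.998}
wrist red []
wrist yellow []
wrist blue [(np.int32(2666), [571.0, 118.7], [534, 33, 106, 172]), (np.int32(2632), [627.2, 128.3], [603, 75, 37, 140])]
top red [(np.int32(23), [363.7, 227.5], [361, 225, 6, 6])]
top yellow [(np.int32(64), [384.4, 198.5], [380, 194, 9, 9])]
top blue [(np.int32(71), [360.1, 213.5], [355, 208, 11, 12]), (np.int32(260), [33.8, 291.3], [28, 265, 13, 55]), (np.int32(1130), [9.2, 297.5], [0, 266, 23, 61])]
```

View pics/wrist1.png

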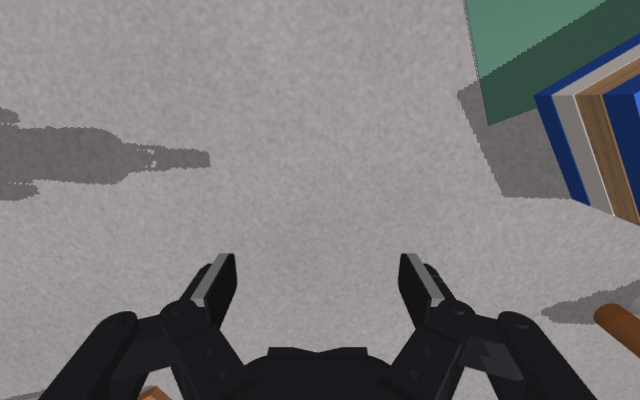

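The rows need all four keys, so the arm didn't move. The wrist picture shows only bench and gripper fingers. I'll resend the move with all four keys.

Emit:
step_arm(
  series=[
    {"tx": -3.3,"ty": -3.2,"tz": -0.4,"twist": 0},
    {"tx": -3.3,"ty": -3.2,"tz": -0.4,"twist": 0},
    {"tx": -3.3,"ty": -3.2,"tz": -0.4,"twist": 0},
    {"tx": -3.3,"ty": -3.2,"tz": -0.4,"twist": 0},
    {"tx": -3.3,"ty": -3.2,"tz": -0.4,"twist": 0},
    {"tx": -3.3,"ty": -3.2,"tz": -0.4,"twist": 0},
    {"tx": -3.3,"ty": -3.2,"tz": -0.4,"twist": 0},
    {"tx": -3.3,"ty": -3.2,"tz": -0.4,"twist": 0},
    {"tx": -3.3,"ty": -3.2,"tz": -0.4,"twist": 0},
    {"tx": -3.3,"ty": -3.2,"tz": -0.4,"twist": 0},
    {"tx": -3.3,"ty": -3.2,"tz": -0.4,"twist": 0},
    {"tx": -3.3,"ty": -3.2,"tz": -0.4,"twist": 0},
    {"tx": -3.3,"ty": -3.2,"tz": -0.4,"twist": 0},
    {"tx": -3.3,"ty": -3.2,"tz": -0.4,"twist": 0},
    {"tx": -3.3,"ty": -3.2,"tz": -0.4,"twist": 0},
    {"tx": -3.3,"ty": -3.2,"tz": -0.4,"twist": 0},
  ],
  fingers=0,
)

```text
time: 1.8
eef_pos: [0.5332, -0.0895, 0.2954]
eef_rot: [0.186, 0.983, 0.0, 0.0]
force: [0.2, 0.5, -0.0]
gripper_width: 0.502
gripper_force: 0.0
```

Emit:
step_arm(
  series=[
    {"tx": 0,"ty": 0,"tz": 0,"twist": 8.3},
    {"tx": 0,"ty": 0,"tz": 0,"twist": 8.3},
    {"tx": 0,"ty": 0,"tz": 0,"twist": 8.3},
    {"tx": 0,"ty": 0,"tz": 0,"twist": 8.3},
    {"tx": 0,"ty": 0,"tz": 0,"twist": 8.3},
    {"tx": 0,"ty": 0,"tz": 0,"twist": 8.3},
    {"tx": 0,"ty": 0,"tz": 0,"twist": 8.3},
    {"tx": 0,"ty": 0,"tz": 0,"twist": 8.3},
    {"tx": 0,"ty": 0,"tz": 0,"twist": 8.3},
    {"tx": 0,"ty": 0,"tz": 0,"twist": 0},
    {"tx": 0,"ty": 0,"tz": 0,"twist": 0},
    {"tx": 0,"ty": 0,"tz": 0,"twist": 0},
  ],
)

```text
time: 3.0
eef_pos: [0.5328, -0.0876, 0.2952]
eef_rot: [0.743, 0.669, -0.0, -0.0]
force: [0.1, -0.0, -0.3]
gripper_width: 0.502
gripper_force: 0.0
```

Run:
```python
from station import arm
from h import *
import pickle
o=arm.observe();print({k:np.round(o[k],3).tolist() for k in("time","q","eef_pos","eef_rot","force","gripper_width")})
for n in("wrist",):
  c=arm.get_calibration(n);im=arm.camera(n);cv2.imwrite(f"pics/{n}2.png",im[:,:,::-1]);pickle.dump(c,open(f"{n}2.pkl","wb"))
  print(c["extrinsics"].round(3))
  for k in("red","yellow","blue"):print(n,k,blobs(mask(im,k),amin=15))
```

```text
{'time': 3.0, 'q': [-0.244, 0.089, 1.764, -0.0, 1.288, -0.139], 'eef_pos': [0.533, -0.088, 0.295], 'eef_rot': [0.743, 0.669, -0.0, -0.0], 'force': [0.093, -0.0, -0.274], 'gripper_width': 0.502}
[[ 0.995 -0.098 -0.034  0.541]
 [-0.104 -0.939 -0.326 -0.003]
 [ 0.     0.328 -0.945  0.438]
 [ 0.     0.     0.     1.   ]]
wrist red [(np.int32(186), [303.5, 151.3], [297, 141, 13, 20])]
wrist yellow [(np.int32(206), [368.8, 182.3], [361, 174, 19, 20])]
wrist blue [(np.int32(371), [335.2, 136.7], [324, 125, 24, 25])]
```

View pics/wrist2.png

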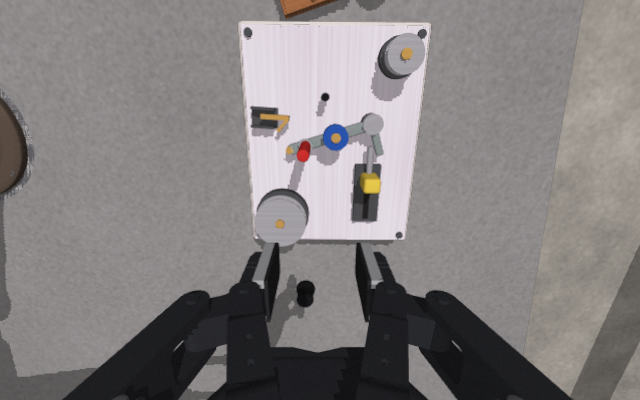

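The wrist view shows the whole unit. The corners are at about (243,24), (429,25), (404,241) and (254,239), with the knob at (371,184), the handle at (304,151) and the hub at (372,124). The pulley bolts are at (280,224) and (406,54), and the jar and tray are at the top edge.

Run:
```python
from h import *
import pickle
c=pickle.load(open("wrist2.pkl","rb"));im=cv2.imread("pics/wrist2.png")[:,:,::-1].copy()
V=im.max(2)
y=mask(im,"yellow");print(np.percentile(V[y>0],[5,25,50,75,95]))
ty=(y>0)&(V>np.percentile(V[y>0],50)*.93);b=blobs(ty.astype(np.uint8));print(b)
m=mask(im,"white");m[:, :235]=0;m[:,435:]=0;m[245:]=0
cs=max(cv2.findContours(m,0,1)[0],key=cv2.contourArea)
P=plane(c,cs.reshape(-1,2),.045);r=cv2.minAreaRect(np.float32(P[:,:2]*1000));print(r)
F=plane(c,[(280,224),(406,54)],.085)[:,:2]
U=np.array([[-.07,-.1],[.078,.108]])
d=F[1]-F[0];e=U[1]-U[0];a=np.arctan2(d[1],d[0])-np.arctan2(e[1],e[0])
R=lambda a:np.array([[np.cos(a),-np.sin(a)],[np.sin(a),np.cos(a)]])
o=F.mean(0)-R(a)@U.mean(0);print("pulleys yaw",np.degrees(a),"o",o,"scale",np.linalg.norm(d)/np.linalg.norm(e))
for p in b:
  k=plane(c,[p[1]],.092)[0,:2];print("knob",k,"unit",R(a).T@(k-o))
h=plane(c,[(303.5,151.3)],.102)[0,:2];print("handle mid",h,"unit",R(a).T@(h-o))
W=lambda p:o+R(a)@np.array(p)
for n,p,z in(("rest",(-.036,.003),.102),("back",(-.036,.057),.102),("pivot",(.05,.03),.07)):print(n,W(p),proj(c,[[*W(p),z]]))
```

```text
[115.55 159.75 175.   215.   226.45]
[(np.int32(149), [371.0, 183.0], [364, 174, 16, 19])]
((554.7072143554688, -65.25550842285156), (290.76983642578125, 232.50250244140625), 83.6491470336914)
pulleys yaw -6.251832599398129 o [ 0.5551998 -0.0676409] scale 0.9987316939254935
knob [ 0.59840397 -0.11208648] unit [ 0.04778729 -0.03947637]
handle mid [ 0.51930956 -0.06169263] unit [-0.03632455  0.0020045 ]
rest [ 0.51974059 -0.06073839] [[303.76672441 150.45873975]]
back [ 0.52562112 -0.00705954] [[303.2601569  102.11568414]]
pivot [ 0.6081694  -0.04326425] [[373.37550315 124.72241163]]
```

Emit:
step_arm(
  series=[
    {"tx": -1.0,"ty": 3.4,"tz": 0,"twist": 0},
    {"tx": -1.0,"ty": 3.4,"tz": 0,"twist": 0},
    {"tx": 0,"ty": 0,"tz": 4,"twist": 0},
    {"tx": 0,"ty": 0,"tz": 4,"twist": 0},
    {"tx": 0,"ty": 0,"tz": 4,"twist": 0},
    {"tx": 0,"ty": 0,"tz": 4,"twist": 0},
    {"tx": 0,"ty": 0,"tz": 1,"twist": 0},
    {"tx": 0,"ty": 0,"tz": 0,"twist": 0},
    {"tx": 0,"ty": 0,"tz": 0,"twist": 0},
  ],
)

```text
time: 3.95
eef_pos: [0.5999, -0.1152, 0.1272]
eef_rot: [0.744, 0.669, 0.001, 0.001]
force: [0.1, 0.1, 0.3]
gripper_width: 0.503
gripper_force: 0.0
```

Run:
```python
from station import arm
from h import *
c=arm.get_calibration("wrist");im=arm.camera("wrist");o=arm.observe();print(o["eef_pos"])
cv2.imwrite("pics/wrist3.png",im[:,:,::-1]);V=im.max(2);y=mask(im,"yellow");print(np.percentile(V[y>0],[5,25,50,75,95]))
for t in (0,.9):
  b=blobs(((y>0)&(V>t*np.percentile(V[y>0],90))).astype(np.uint8),amin=60);print(b)
  for p in b: print(plane(c,[p[1]],.092))
```

```text
[ 0.60052856 -0.1153219   0.12805124]
[144. 159. 200. 219. 222.]
[(np.int32(1052), [316.7, 222.0], [302, 201, 31, 41])]
[[ 0.6001836  -0.11036304  0.092     ]]
[(np.int32(528), [316.9, 228.8], [304, 218, 27, 22])]
[[ 0.59978035 -0.115439    0.092     ]]
```

View pics/wrist3.png

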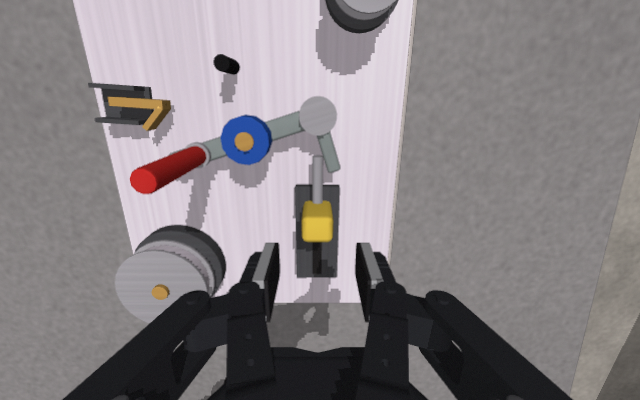

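The knob top is centred between the fingers at (317,229), and the TCP is within 1 mm of it. Next I go down and close.

Emit:
step_arm(
  series=[
    {"tx": 0,"ty": 0,"tz": 3,"twist": 0},
    {"tx": 0,"ty": 0,"tz": 2.3,"twist": 0},
    {"tx": 0,"ty": 0,"tz": 1,"twist": 0},
    {"tx": 0,"ty": 0,"tz": 0,"twist": 0},
    {"tx": 0,"ty": 0,"tz": 0,"twist": 0},
  ],
)

```text
time: 4.5
eef_pos: [0.5998, -0.1151, 0.0641]
eef_rot: [0.744, 0.668, 0.001, 0.001]
force: [0.5, 0.1, 0.3]
gripper_width: 0.501
gripper_force: 0.0
```

Emit:
step_arm(
  series=[
    {"tx": 0,"ty": 0,"tz": 0,"twist": 0},
    {"tx": 0,"ty": 0,"tz": 0,"twist": 0},
    {"tx": 0,"ty": 0,"tz": 0,"twist": 0},
    {"tx": 0,"ty": 0,"tz": 0,"twist": 0},
    {"tx": 0,"ty": 0,"tz": 0,"twist": 0},
    {"tx": 0,"ty": 0,"tz": 0,"twist": 0},
    {"tx": 0,"ty": 0,"tz": 0,"twist": 0},
    {"tx": 0,"ty": 0,"tz": 0,"twist": 0},
  ],
  fingers=1,
)

```text
time: 5.3
eef_pos: [0.5999, -0.1151, 0.0643]
eef_rot: [0.744, 0.668, 0.001, 0.001]
force: [0.4, -0.3, 5.9]
gripper_width: 0.247
gripper_force: 59.9
```

Gripped at 0.247 of 85 mm = 21 mm, as expected for the knob. Next I slide it out.

Emit:
step_arm(
  series=[
    {"tx": -0.5,"ty": 0,"tz": 0,"twist": 0},
    {"tx": -0.5,"ty": 0,"tz": 0,"twist": 0},
    {"tx": -0.5,"ty": 0,"tz": 0,"twist": 0},
    {"tx": -0.5,"ty": 0,"tz": 0,"twist": 0},
    {"tx": -0.5,"ty": 0,"tz": 0,"twist": 0},
    {"tx": -0.3,"ty": 0,"tz": 0,"twist": 0},
    {"tx": -0.2,"ty": 0,"tz": 0,"twist": 0},
    {"tx": 0,"ty": 0,"tz": 0,"twist": 0},
    {"tx": 0,"ty": 0,"tz": 0,"twist": 0},
  ],
)

```text
time: 6.2
eef_pos: [0.5966, -0.1448, 0.0643]
eef_rot: [0.744, 0.668, 0.001, 0.001]
force: [-0.5, 0.8, 6.9]
gripper_width: 0.248
gripper_force: 60.0
```

Emit:
step_arm(
  series=[
    {"tx": -0.2,"ty": 0,"tz": 0,"twist": 0},
    {"tx": -0.2,"ty": 0,"tz": 0,"twist": 0},
    {"tx": -0.1,"ty": 0,"tz": 0,"twist": 0},
    {"tx": 0,"ty": 0,"tz": 0,"twist": 0},
    {"tx": 0,"ty": 0,"tz": 0,"twist": 0},
  ],
)

```text
time: 6.7
eef_pos: [0.5964, -0.1464, 0.0643]
eef_rot: [0.744, 0.668, 0.003, -0.001]
force: [0.5, 8.8, 7.6]
gripper_width: 0.248
gripper_force: 60.3
```

End stop felt (8.8 N). I ease off, open, rise and check.

Emit:
step_arm(
  series=[
    {"tx": 0.3,"ty": 0,"tz": 0,"twist": 0},
    {"tx": 0,"ty": 0,"tz": 0,"twist": 0},
    {"tx": 0,"ty": 0,"tz": 0,"twist": 0},
  ],
)

```text
time: 7.0
eef_pos: [0.5964, -0.1461, 0.0643]
eef_rot: [0.744, 0.668, 0.001, 0.001]
force: [-0.4, 2.7, 6.4]
gripper_width: 0.248
gripper_force: 60.1
```

Emit:
step_arm(
  series=[
    {"tx": 0,"ty": 0,"tz": 0,"twist": 0},
    {"tx": 0,"ty": 0,"tz": 0,"twist": 0},
    {"tx": 0,"ty": 0,"tz": 0,"twist": 0},
    {"tx": 0,"ty": 0,"tz": 0,"twist": 0},
    {"tx": 0,"ty": 0,"tz": 0,"twist": 0},
    {"tx": 0,"ty": 0,"tz": -3,"twist": 0},
    {"tx": 0,"ty": 0,"tz": -4,"twist": 0},
    {"tx": 0,"ty": 0,"tz": -4,"twist": 0},
    {"tx": 0,"ty": 0,"tz": 0,"twist": 0},
    {"tx": 0,"ty": 0,"tz": 0,"twist": 0},
    {"tx": 0,"ty": 0,"tz": 0,"twist": 0},
  ],
  fingers=0,
)

```text
time: 8.1
eef_pos: [0.5938, -0.1462, 0.1709]
eef_rot: [0.744, 0.668, -0.001, -0.001]
force: [-0.4, 0.9, -0.8]
gripper_width: 0.499
gripper_force: 0.0
```

Run:
```python
from station import arm
from h import *
c=arm.get_calibration("wrist");im=arm.camera("wrist");o=arm.observe();print(o["eef_pos"],o["eef_rot"],o["time"])
cv2.imwrite("pics/wrist4.png",im[:,:,::-1]);V=im.max(2);y=mask(im,"yellow")
b=blobs(((y>0)&(V>.9*np.percentile(V[y>0],90))).astype(np.uint8),amin=60);print(b)
for p in b: print(plane(c,[p[1]],.092))
r=mask(im,"red");P=np.argwhere(r)[:,::-1];print(blobs(r));Vr=V[r>0]
```

```text
[ 0.59342769 -0.14611399  0.17031959] [ 0.74383987  0.6683553  -0.00093618 -0.00159829] 8.15
[(np.int32(234), [320.9, 206.3], [310, 196, 22, 19])]
[[ 0.59655705 -0.14724141  0.092     ]]
[(np.int32(988), [195.3, 108.5], [170, 99, 54, 22])]
```

View pics/wrist4.png

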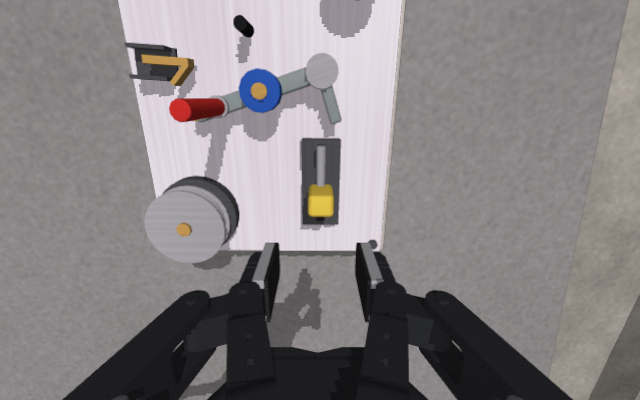

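The lock is out: knob at (321,206), bolt clear of the arm, travel 32 mm from a start a few mm out, and the tensioner is still at rest. I now shut the fingers and go behind the handle.

Emit:
step_arm(
  series=[
    {"tx": 1.4,"ty": -2.8,"tz": 0,"twist": 0},
    {"tx": 1.4,"ty": -2.8,"tz": 0,"twist": 0},
    {"tx": 1.4,"ty": -2.8,"tz": 0,"twist": 0},
    {"tx": 0,"ty": 0,"tz": 0,"twist": 0},
    {"tx": 0,"ty": 0,"tz": 0,"twist": 0},
    {"tx": 0,"ty": 0,"tz": 0,"twist": 0},
    {"tx": 0,"ty": 0,"tz": 0,"twist": 0},
    {"tx": 0,"ty": 0,"tz": 3,"twist": 0},
    {"tx": 0,"ty": 0,"tz": 3,"twist": 0},
    {"tx": 0,"ty": 0,"tz": 2,"twist": 0},
    {"tx": 0,"ty": 0,"tz": 0,"twist": 0},
    {"tx": 0,"ty": 0,"tz": 0,"twist": 0},
  ],
  fingers=1,
)

```text
time: 9.35
eef_pos: [0.5163, -0.0962, 0.0922]
eef_rot: [0.744, 0.668, -0.0, -0.0]
force: [0.7, -0.7, 0.5]
gripper_width: 0.001
gripper_force: 0.0
```

Emit:
step_arm(
  series=[
    {"tx": 0.5,"ty": -0.2,"tz": 0,"twist": 0},
    {"tx": 0.5,"ty": 0,"tz": 0,"twist": 0},
    {"tx": 0.5,"ty": 0,"tz": 0,"twist": 0},
    {"tx": 0.5,"ty": 0,"tz": 0,"twist": 0},
    {"tx": 0.5,"ty": 0,"tz": 0,"twist": 0},
    {"tx": 0.5,"ty": 0,"tz": 0,"twist": 0},
  ],
)

```text
time: 9.95
eef_pos: [0.5161, -0.0669, 0.0927]
eef_rot: [0.743, 0.669, -0.002, 0.0]
force: [-4.0, -7.5, 3.0]
gripper_width: -0.003
gripper_force: 2.3
```

Emit:
step_arm(
  series=[
    {"tx": 0.5,"ty": 0,"tz": 0,"twist": 0},
    {"tx": 0.5,"ty": 0,"tz": 0,"twist": 0},
    {"tx": 0.5,"ty": 0,"tz": 0,"twist": 0},
    {"tx": 0.5,"ty": 0,"tz": 0,"twist": 0},
    {"tx": 0.5,"ty": 0,"tz": 0,"twist": 0},
    {"tx": 0.5,"ty": 0,"tz": 0,"twist": 0},
    {"tx": 0,"ty": 0,"tz": 0,"twist": 0},
  ],
)

```text
time: 10.65
eef_pos: [0.5192, -0.0379, 0.0922]
eef_rot: [0.743, 0.669, -0.002, 0.001]
force: [-1.7, -9.6, -0.5]
gripper_width: -0.005
gripper_force: 2.2
```

Emit:
step_arm(
  series=[
    {"tx": 0.4,"ty": 0,"tz": 0,"twist": 0},
    {"tx": 0.3,"ty": 0,"tz": 0,"twist": 0},
    {"tx": 0.3,"ty": 0,"tz": 0,"twist": 0},
    {"tx": 0,"ty": 0,"tz": 0,"twist": 0},
    {"tx": 0,"ty": 0,"tz": 0,"twist": 0},
  ],
)

```text
time: 11.15
eef_pos: [0.5215, -0.0291, 0.0923]
eef_rot: [0.743, 0.669, -0.002, 0.003]
force: [0.5, -12.5, -3.4]
gripper_width: 0.003
gripper_force: 2.5
```

Emit:
step_arm(
  series=[
    {"tx": 0.2,"ty": 0,"tz": 0,"twist": 0},
    {"tx": 0,"ty": 0,"tz": 0,"twist": 0},
    {"tx": 0,"ty": 0,"tz": 0,"twist": 0},
  ],
)

```text
time: 11.45
eef_pos: [0.5221, -0.0274, 0.0923]
eef_rot: [0.743, 0.669, -0.002, 0.003]
force: [1.6, -11.5, -3.4]
gripper_width: 0.005
gripper_force: 2.5
```

Run:
```python
from station import arm
from h import *
c=arm.get_calibration("wrist");im=arm.camera("wrist");o=arm.observe();print(o["eef_pos"],o["force"],o["time"])
cv2.imwrite("pics/wrist5.png",im[:,:,::-1])
# idler top (82 mm, 50 mm from the pivot): arm angle
b=max(blobs(mask(im,"blue")));p=plane(c,[b[1]],.082)[0,:2]-[.5552,-.0676];a=np.radians(-6.25)
u=np.array([[np.cos(a),np.sin(a)],[-np.sin(a),np.cos(a)]])@p;d=u-[.05,.03];print(b,u,np.linalg.norm(d),"angle",.31+np.arctan2(d[1],-d[0]))
```

```text
[ 0.52212943 -0.02742875  0.09232627] [  1.55483764 -12.46434299  -4.12356584] 11.5
(np.int32(1897), [380.2, 228.7], [355, 203, 54, 55]) [-0.00028452  0.04824566] 0.05349240386355799 angle 0.6580748471737832
```

View pics/wrist5.png

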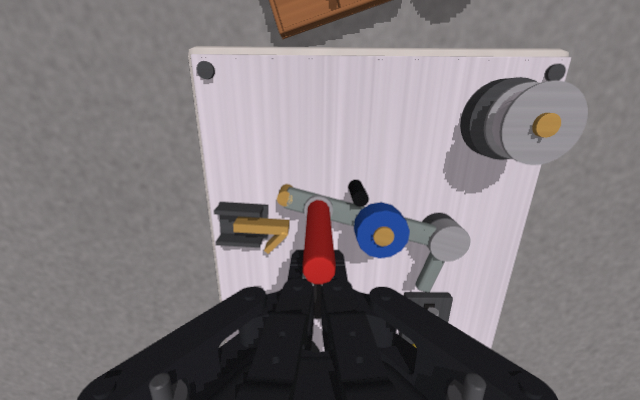

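The roller at (285,196) is past the pawl at (262,228), which is back in. The bar is nearly at the stop pin (358,195). I push a little more to feel the stop.

Emit:
step_arm(
  series=[
    {"tx": 0.2,"ty": 0,"tz": 0,"twist": 0},
    {"tx": 0.1,"ty": 0,"tz": 0,"twist": 0},
    {"tx": 0,"ty": 0,"tz": 0,"twist": 0},
    {"tx": 0,"ty": 0,"tz": 0,"twist": 0},
    {"tx": 0,"ty": 0,"tz": 0,"twist": 0},
  ],
)

```text
time: 12.0
eef_pos: [0.523, -0.0248, 0.0923]
eef_rot: [0.743, 0.669, -0.001, 0.004]
force: [2.2, -14.1, -6.2]
gripper_width: -0.0
gripper_force: 2.4
```

Emit:
step_arm(
  series=[
    {"tx": 0.2,"ty": 0,"tz": 0,"twist": 0},
    {"tx": 0.1,"ty": 0,"tz": 0,"twist": 0},
    {"tx": 0,"ty": 0,"tz": 0,"twist": 0},
    {"tx": 0,"ty": 0,"tz": 0,"twist": 0},
    {"tx": 0,"ty": 0,"tz": 0,"twist": 0},
  ],
)

```text
time: 12.5
eef_pos: [0.5234, -0.0239, 0.0924]
eef_rot: [0.743, 0.67, -0.003, 0.005]
force: [2.4, -19.9, -5.3]
gripper_width: 0.0
gripper_force: 4.4
```

The stop is felt: 3 mm commanded gave 0.9 mm and +6 N. It holds at about 20 N.

Run:
```python
from station import arm
o=arm.observe();print(o["force"],o["eef_pos"]);print(arm.hand_in())
```

```text
[  2.38107981 -19.87492273  -5.34751423] [ 0.52338176 -0.02390358  0.09237928]
the job is handed in; nothing more can be done
None
```

The job is handed in, with no verdict returned: the lock is drawn to its end stop, and the tensioner arm is past the pawl at its back stop with the fingers pressing on the red handle at about 20 N; I never touched the jar, loupe or tray.

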